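# Push the photometer home into its charging corner

### The arm

A 7-joint arm with a two-finger parallel gripper is mounted at the origin on a cart in front of the work surface, level with it; the furniture and walls round the work are solid. World frame = base frame: x ahead of the robot, y to its left, z up, the work surface at z = 0. Lengths are in m, angles in rad, forces in N, time in s.
With the tool pointing down it reaches from about 0.425 to 0.925 m from the base axis. Payload 6.8 kg.
Tool frame: the origin (TCP) lies at the very end of the fingers, on their centre line; the grasp point (between the pads) lies 19 mm behind it; z points along the fingers, y is the direction in which the jaws open and shut (so a half turn about z gives the same grasp; the last joint's range is limited). The gripper opens to 85 mm and grips with 20 to 120 N. Pads are 22 mm wide; open, the fingers measure 114 mm over their backs; the gripper's body (76 mm by 85 mm) begins 54 mm behind the grasp point. The pads swing forward as they close: fully open they stand 13 mm farther back than shut.
Start: joints at [1.129, 0.477, 0.022, 1.555, -0.011, 1.109, -0.083], TCP at [0.221, -0.638, 0.231] pointing down, gripper open.
Joint ranges: [-2.96, 2.96], [-0.34, 2.1], [-1.41, 1.46], [0.24, 2.44], [-1.37, 4.51], [0.17, 1.92], [-2.96, 2.96]. Speed limits (rad/s): [2.39, 2.39, 3.14, 3.14, 3.14, 3.14, 3.14].

### API

Orientations are given as a unit quaternion [w, x, y, z].
In Python, from station import bot gives the robot as it stands.
- The arm moves only by the tool move_arm, never from a script. Its argument "commands" is text: rows parted by semicolons, each of 7 numbers parted by spaces: the opening, from 0 (shut) to 1 (fully open), then the shift along the tool's x, y, z in cm, then the turn, a rotation vector about the tool's x, y, z in degrees. In form: gripper tx ty tz rx ry rz; .... A call has 1 to 12 rows; each row shifts and turns the commanded pose from where the row before left it, along the tool's axes as they then stand; what a row does not reach is not made up. A row lasts 1/12 s, in which the tool goes at most 41.7 mm and 7.16 degrees, less where a joint would pass 70% of its speed; a pose out of reach is approached as far as the arm can. A call with a gripper value outside its range is refused whole. The fingers move at their own pace and stop on an object; "force" is the grip in N (left out, the last holds). Time passes only in rows, so rows that do not move let the fingers close. It gives the time, the measured TCP pose, the force and the opening at its end, in the units of the state.
- bot.get_obs(): the state, without advancing time (a new reading comes with each control period).
- bot.read_camera(name): name is "scene" or "top"; returns a dict with "img" (480x640x3 uint8, red, green, blue), "K" (3x3 intrinsics, pixels), "rvec" (rotation vector, rad) and "tvec" (3), from world to camera coordinates, as OpenCV has them. Camera axes: x right, y down, z forward; pixel columns grow to the right and rows downward; lengths in m; the calibration is good to about 2 mm. A picture is of the moment at which its call begins. There is no depth.
- bot.hand_in(): hands the job in, once; it reports no verdict.
The state is a dict: "t": time; "q": joint angles; "joint_vel": joint speeds; "joint_torque": joint torques, N m; "eef_pos": TCP position; "tool_rot": TCP orientation; "contact_force": force on the tool from outside, world axes, zero at the start; "torque": the same for the moment, N m; "gripper_width": opening from 0.0 (shut) to 1.0 (fully open).
Only numpy, scipy, OpenCV 4.12 (cv2) and the standard library are available. Lean on these libraries where they do the work, as an engineer would, in place of code of your own. Each camera call takes 0.05 s, during which the arm holds its last target. There are 200 camera calls.

### The job

Push the white photometer that stands on the worktop along the surface into the blue charging corner, until its back sits flush against the rear rail and its right side flush against the right rail. Only push it with the fingers: do not lift, tip or pick it up. Leave everything else on the worktop where it stands.

Things in the scene. Friction and masses are not known exactly. Their poses are not given: they have to be found in the camera images.
- photometer: white wedge-shaped desk photometer with a small dark display, loose, 131 (x) x 100 (y) x 58 (z) mm, 0.24 to 0.45 kg; origin at the centre of its underside; its x axis points from its low front to its high back, y to its left side, z up. Front, back and sides are upright (within 2 mm) from 4 to 19 mm above the worktop; higher up the front slopes back. Slides with friction of about 0.5 to 0.7
- photometer_rear (a point): middle of the photometer's back face, 10 mm above its underside (65 mm from the origin along its x); same axes as the photometer
- photometer_right (a point): middle of the photometer's right side face, 10 mm above its underside (50 mm from the origin along its -y); same axes as the photometer
- charging_corner: blue L of two metal stop rails, fixed to the worktop, 20 mm high, 8 mm thick, open on the other two sides; origin at the inner corner, where the rails' inner faces meet, on the worktop; x points out through the rear rail, y to the left along it, z up. With the photometer home its origin lies at x = -65 mm, y = 50 mm in this frame, with equal axes
- rear_rail (a point): middle of the top edge of the rear rail's inner face, 20 mm up; this face is the plane x = 0 of the charging corner and runs from y = 0 to 150 mm; two small brass contacts on it; a 3 mm thick, 14 mm wide screw flange lies behind it. On the wall farther back a rack of glove boxes overhangs the worktop, from 0.11 m up and beyond x = 0.73 m
- right_rail (a point): middle of the top edge of the right rail's inner face, 20 mm up; this face is the plane y = 0 of the charging corner and runs from x = 0 to -110 mm; a 3 mm thick, 14 mm wide screw flange lies outside it
- lancet_carton: small upright white and green carton, 31 x 47 x 72 mm, loose bystander; origin at the centre of its underside
- gel_pot: small blue pot with a white cap, 43 mm diameter, 60 mm high, loose bystander; origin at the centre of its underside
- saline_bottle: white round bottle, 45 mm diameter, 126 mm high, loose bystander; origin at the centre of its underside
- kitchen_timer: white wind-up timer with a dark grey round knob, 66 x 66 x 48 mm, loose bystander; origin at the centre of its underside
Things that resemble listed ones, but are neither listed nor needed, are in the scene too. What is shaped like the photometer but brown is not meant.

How it is judged:
By the outcome, as a careful person would: the job done as asked, in the order asked, and still so for the second after the job is handed in, with the robot touching nothing.
It also fails if it takes over 48 s, if anything falls off the work surface, if the arm or the gripper's body presses on something with over 40 N, if the wrist force passes 120 N, or if a joint passes its speed limit or range.

## Working session

There is one attempt and no reset: what is moved stays moved. The work goes in short steps, Python scripts to look and compute and a tool call to move; the robot and the scene stay as the last step left them, time stands still between calls to the robot, and variables do not carry over. Pictures are saved under pics/ and viewed, about 8 in all and at most 12, crops included, and the job is handed in when it is done.

Besides the shell and the picture viewer there is one more tool, called after "Call:" as name(argument=value, ...), one argument or row to a line, values as JSON. move_arm: Moves the arm, as the interface text tells. Its arguments: {"type":"object","properties":{"commands":{"type":"string"},"force":{"type":"number"}},"required":["commands"]}

```bash
mkdir -p pics && cat > h.py <<'E'
import numpy as np,cv2
from station import bot
def cam(n,save=None):
    c=bot.read_camera(n)
    if save: cv2.imwrite('pics/'+save,c['img'][:,:,::-1])
    return c
def ray(c,uv,z):
    R=cv2.Rodrigues(np.array(c['rvec'],float))[0];t=np.array(c['tvec'],float).ravel()
    o=-R.T@t; uv=np.atleast_2d(np.array(uv,float))
    d=(np.linalg.inv(c['K'])@np.c_[uv,np.ones(len(uv))].T).T@R
    return o+d*((z-o[2])/d[:,2])[:,None]
def proj(c,P): return cv2.projectPoints(np.array(P,float).reshape(-1,1,3),np.array(c['rvec'],float),np.array(c['tvec'],float),np.array(c['K'],float),None)[0].reshape(-1,2)
E
python3 - <<'E'
from h import *
np.set_printoptions(precision=4,suppress=True)
for n in('scene','top'):
    c=cam(n,n+'0.png');R=cv2.Rodrigues(np.array(c['rvec'],float))[0];print(n,-R.T@np.ravel(c['tvec']),R[2],c['K'][0][0])
print(bot.get_obs())
E
```

```text
scene [-0.5143 -0.5077  0.5456] [ 0.8161  0.4066 -0.4106] 534.5677501804811
top [0.3079 0.0119 1.0166] [ 0.2057 -0.0008 -0.9786] 438.59092781395447
{'t': 0.1, 'q': array([ 1.1289,  0.4778,  0.0223,  1.5563, -0.0115,  1.1093, -0.0831]), 'joint_vel': array([ 0.0013, -0.0028, -0.002 , -0.0012, -0.0006, -0.0014, -0.0014]), 'joint_torque': array([  0.0043, -59.7762,   1.6136, -28.1957,   0.0128,   0.005 ,
         0.    ]), 'eef_pos': array([ 0.221 , -0.6372,  0.2304]), 'tool_rot': array([-0.0008,  0.9861,  0.1662, -0.0002]), 'contact_force': array([-0.7352, -0.6197,  0.8467]), 'torque': array([-0.0001,  0.0086, -0.0706]), 'gripper_width': 0.9997642683770132}
```

View pics/top0.png

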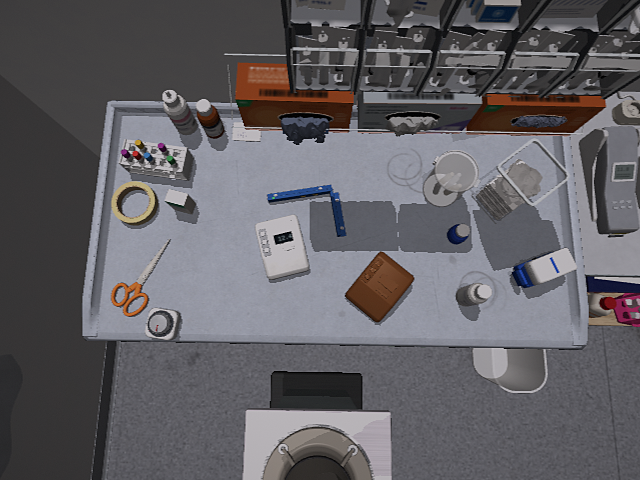

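View pics/scene0.png

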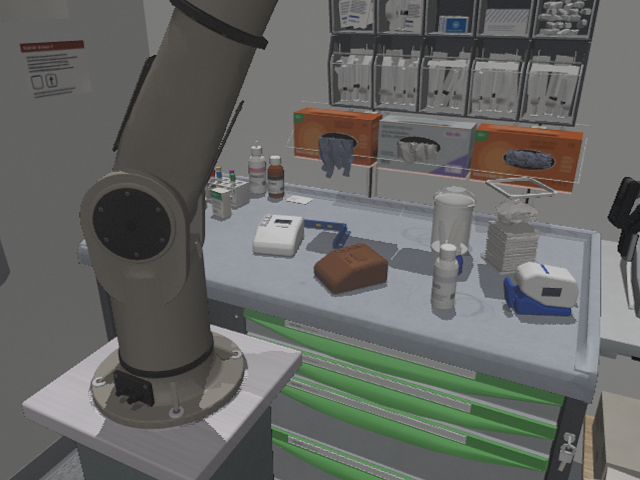

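The top view shows the photometer at about (283,247) and nearly aligned with the blue L, whose inner corner is at about (331,193). It needs to go right and rearward. The carton at (180,200), the timer at (162,323) and the brown decoy at (380,287) are all clear of the path. Next I'll measure it.

```bash
cat > m.py <<'E'
from h import *
np.set_printoptions(precision=4,suppress=True)
def line(p):  # robust line fit: returns dir, point
    v=cv2.fitLine(np.float32(p),cv2.DIST_HUBER,0,.001,.001).ravel();return v[:2],v[2:]
def rails(c):
    hsv=cv2.cvtColor(c['img'],cv2.COLOR_RGB2HSV)
    m=cv2.inRange(hsv,(100,110,60),(125,255,255));m[:,:255]=0;m[:,360:]=0;m[:170]=0;m[250:]=0
    return m
def white(c,box,th=150):
    hsv=cv2.cvtColor(c['img'],cv2.COLOR_RGB2HSV)
    m=cv2.inRange(hsv,(0,0,th),(180,22,255));b=np.zeros_like(m);u0,v0,u1,v1=box;b[v0:v1,u0:u1]=m[v0:v1,u0:u1]
    cs=cv2.findContours(b,cv2.RETR_EXTERNAL,cv2.CHAIN_APPROX_NONE)[0]
    return max(cs,key=cv2.contourArea).reshape(-1,2)
E
python3 - <<'E'
from m import *
c=cam('top');s=cam('scene')
m=rails(c);ys,xs=np.nonzero(m);P=ray(c,np.c_[xs,ys],.02)[:,:2]
print('blue n',len(P));print('rect',cv2.boxPoints(cv2.minAreaRect(np.float32(P))))
k=white(c,(235,195,325,295));r=cv2.minAreaRect(k.astype(np.float32));print('white px',r);print(ray(c,cv2.boxPoints(r),.02))
ap=cv2.approxPolyDP(k.reshape(-1,1,2),4,True).reshape(-1,2);print(ap.tolist())
a=cv2.resize(c['img'][170:290,235:365],None,fx=5,fy=5,interpolation=cv2.INTER_CUBIC)[:,:,::-1]
b=cv2.resize(s['img'][195:275,235:365],None,fx=5,fy=5,interpolation=cv2.INTER_CUBIC)[:,:,::-1]
cv2.imwrite('pics/a.png',cv2.resize(np.vstack([a]),(650,600)));cv2.imwrite('pics/b.png',b)
E
```

```text
blue n 685
rect [[ 0.5354 -0.053 ]
 [ 0.6243 -0.0975]
 [ 0.7174  0.0889]
 [ 0.6286  0.1333]]
white px ((275.5, 244.5), (99.0, 81.0), 90.0)
[[0.6339 0.2059 0.02  ]
 [0.6376 0.0135 0.02  ]
 [0.4026 0.0093 0.02  ]
 [0.3993 0.1928 0.02  ]]
[[237, 195], [239, 206], [235, 198], [242, 195], [247, 207], [235, 214], [235, 242], [248, 237], [254, 242], [246, 243], [248, 247], [235, 244], [235, 266], [244, 264], [235, 262], [241, 260], [235, 253], [242, 255], [255, 243], [252, 235], [243, 240], [235, 232], [240, 229], [246, 235], [253, 223], [265, 267], [253, 260], [243, 267], [253, 267], [250, 270], [256, 273], [246, 277], [249, 272], [235, 268], [243, 275], [235, 275], [235, 285], [242, 290], [235, 293], [250, 294], [245, 290], [250, 291], [254, 282], [260, 285], [254, 289], [259, 288], [258, 294], [316, 293], [307, 291], [311, 285], [303, 276], [276, 284], [265, 278], [307, 266], [295, 216], [308, 225], [303, 226], [308, 225], [308, 202], [270, 206], [264, 195], [251, 202], [260, 203], [255, 207], [249, 201], [261, 195]]
```

View pics/a.png

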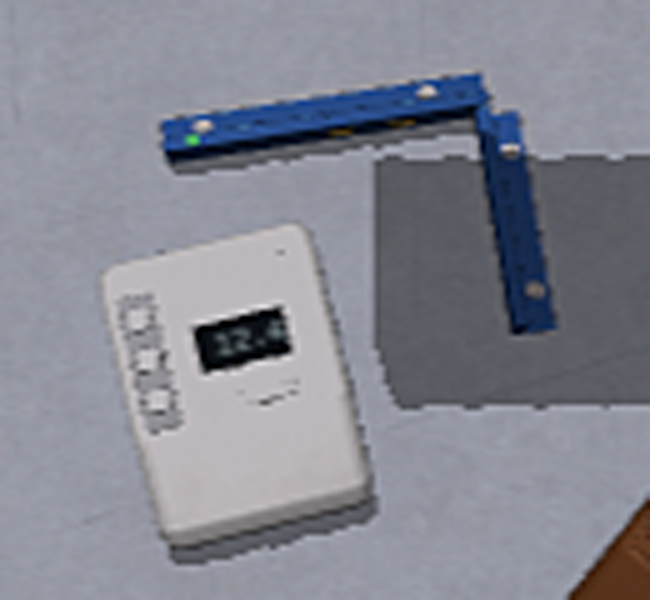

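View pics/b.png

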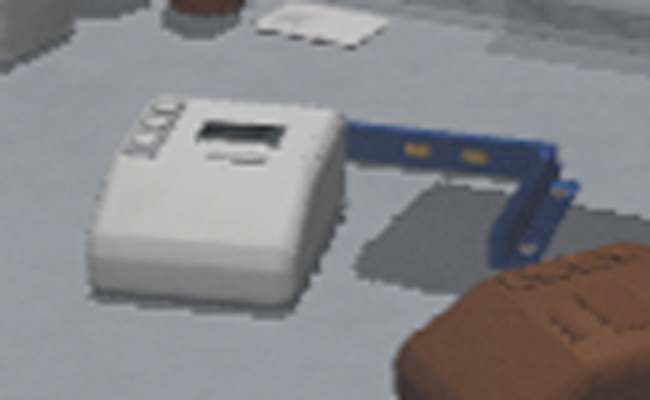

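```bash
python3 - <<'E'
from m import *
c=cam('top');s=cam('scene')
A=lambda p:np.array(p)/5+[234.6,169.6]
B=lambda p:np.array(p)/5+[234.6,194.6]
def rep(n,P): d=P[1]-P[0];print(n,P[:,:2].ravel(),'ang',np.degrees(np.arctan2(d[1],d[0])).round(1),'len',np.linalg.norm(d).round(4))
rep('rear base',ray(c,A([[480,124],[168,160]]),0))
rep('right in z.02',ray(c,A([[515,332],[487,120]]),.02))
rep('right in z0',ray(c,A([[515,332],[487,120]]),.0))
rep('rear top scene',ray(s,B([[553,146],[347,123]]),.02))
rep('rear base scene',ray(s,B([[522,180],[347,158]]),.0))
rep('right base scene: ',ray(s,B([[490,262],[522,180]]),.0))
rep('ph front base top',ray(c,A([[370,500],[172,548]]),.004))
rep('ph back top',ray(c,A([[300,225],[105,270]]),.058))
rep('ph right base..top',np.vstack([ray(c,A([[372,490]]),.01),ray(c,A([[308,228]]),.056)]))
rep('ph left',np.vstack([ray(c,A([[163,535]]),.019),ray(c,A([[105,270]]),.056)]))
rep('ph front base scene',ray(s,B([[293,308],[92,295]]),.003))
rep('ph right base scene',ray(s,B([[293,308],[343,215]]),.003))
rep('ph back top scene',ray(s,B([[340,110],[163,97]]),.058))
E
```

```text
rear base [ 0.6464 -0.0219  0.6253  0.1287] ang 98.0 len 0.1521
right in z.02 [ 0.5385 -0.0387  0.6418 -0.0246] ang 7.8 len 0.1043
right in z0 [ 0.5431 -0.0397  0.6485 -0.0253] ang 7.8 len 0.1064
rear top scene [ 0.6492 -0.0258  0.6308  0.0826] ang 99.6 len 0.11
rear base scene [ 0.6448 -0.0109  0.6313  0.083 ] ang 98.2 len 0.0949
right base scene:  [ 0.5474 -0.0369  0.6448 -0.0109] ang 14.9 len 0.1008
ph front base top [0.4606 0.0275 0.4364 0.1188] ang 104.8 len 0.0945
ph back top [0.5776 0.061  0.5549 0.1483] ang 104.6 len 0.0902
ph right base..top [0.4644 0.0266 0.5768 0.0575] ang 15.4 len 0.1254
ph left [0.4404 0.1216 0.5554 0.1486] ang 13.2 len 0.1238
ph front base scene [0.4564 0.0215 0.4274 0.112 ] ang 107.8 len 0.095
ph right base scene [0.4564 0.0215 0.5595 0.0486] ang 14.7 len 0.1066
ph back top scene [0.5615 0.0507 0.5385 0.1372] ang 104.9 len 0.0896
```

Call:
move_arm(
  commands="0.5 3.1 -1.9 0 0 0 0;0.5 3.1 -1.9 0 0 0 0;0.5 3.1 -1.9 0 0 0 0;0.5 3.1 -1.9 0 0 0 0;0.5 3.1 -1.9 0 0 0 0;0.5 3.1 -1.9 0 0 0 0;0.5 3.1 -1.9 0 0 0 0;0.5 3.1 -1.9 0 0 0 0;0.5 3.1 -1.9 0 0 0 0;0.5 3.1 -1.9 0 0 0 0;0.5 3.1 -1.9 0 0 0 0;0.5 3.1 -1.9 0 0 0 0",
)

```text
t: 1.3
eef_pos: [0.4988, -0.299, 0.2315]
tool_rot: [0.0, 0.986, 0.166, 0.0]
contact_force: [0.5, -0.1, 0.0]
gripper_width: 0.503
```

Call:
move_arm(
  commands="0.5 0 0 0 0 0 -6.6;0.5 0 0 0 0 0 -6.6;0.5 0 0 0 0 0 -6.6;0.5 0 0 0 0 0 -6.6;0.5 0 0 0 0 0 -6.6;0.5 0 0 0 0 0 -6.6;0.5 0 0 0 0 0 -6.6;0.5 0 0 0 0 0 -6.6;0.5 0 0 0 0 0 -6.6;0.5 0 0 0 0 0 -6.6;0.5 0 0 0 0 0 -6.6;0.5 0 0 0 0 0 -6.4",
)

```text
t: 2.3
eef_pos: [0.4979, -0.3006, 0.2313]
tool_rot: [0.0, 0.653, 0.757, -0.0]
contact_force: [0.1, -0.7, 0.2]
gripper_width: 0.498
```

```bash
cat >> h.py <<'E'
from scipy.spatial.transform import Rotation as Ro
C=np.array([.646,-.025]);Y=np.radians(8);M=np.array([[np.cos(Y),-np.sin(Y)],[np.sin(Y),np.cos(Y)]])
def to(xc,yc,z):
    """tool-frame shift (cm) from the present pose to corner-frame point"""
    o=bot.get_obs();q=o['tool_rot'];R=Ro.from_quat([q[1],q[2],q[3],q[0]]).as_matrix()
    p=np.r_[C+M@[xc,yc],z];print('pos',o['eef_pos'].round(4),'corner',(M.T@(o['eef_pos'][:2]-C)).round(4),'toolx ang',np.degrees(np.arctan2(R[1,0],R[0,0])).round(2),'tilt',R[:,2].round(3),'F',o['contact_force'].round(1),'t',o['t'])
    print('target',p.round(4),'shift cm',(R.T@(p-o['eef_pos'])*100).round(2))
E
python3 -c "
from h import *
np.set_printoptions(suppress=True)
to(-.124,.24,.2);print(bot.get_obs()['gripper_width'],bot.get_obs()['q'])"
```

```text
pos [ 0.4979 -0.3006  0.2313] corner [-0.185  -0.2523] toolx ang 98.44 tilt [ 0. -0. -1.] F [ 0.1 -0.7  0.2] t 2.3
target [0.4898 0.1954 0.2   ] shift cm [49.18  6.48  3.13]
0.49817886185602855 [ 0.74643895  0.35288378 -0.39221217  1.76340711  0.15257175  1.05511649
  0.4478691 ]
```

Call:
move_arm(
  commands="0.5 4.1 0.54 0.2 0 0 0;0.5 4.1 0.54 0.2 0 0 0;0.5 4.1 0.54 0.2 0 0 0;0.5 4.1 0.54 0.2 0 0 0;0.5 4.1 0.54 0.2 0 0 0;0.5 4.1 0.54 0.2 0 0 0;0.5 4.1 0.54 0.2 0 0 0;0.5 4.1 0.54 0.2 0 0 0;0.5 4.1 0.54 0.2 0 0 0;0.5 4.1 0.54 0.2 0 0 0;0.5 4.1 0.54 0.2 0 0 0;0.5 0 0 0 0 0 0.4",
)

```text
t: 3.3
eef_pos: [0.4915, 0.1643, 0.2101]
tool_rot: [-0.001, 0.654, 0.757, 0.003]
contact_force: [-0.0, 0.5, 1.3]
gripper_width: 0.5
```

```bash
python3 -c "
from h import *
to(-.124,.24,.01)
a=cam('top')['img'][150:300,210:370];cv2.imwrite('pics/c.png',cv2.resize(a,(640,600))[:,:,::-1])"
```

```text
pos [0.4915 0.1643 0.2101] corner [-0.1266  0.2089] toolx ang 98.39 tilt [ 0.001  0.006 -1.   ] F [-0.   0.5  1.3] t 3.3
target [0.4898 0.1954 0.01  ] shift cm [ 2.99  0.24 20.02]
```

View pics/c.png

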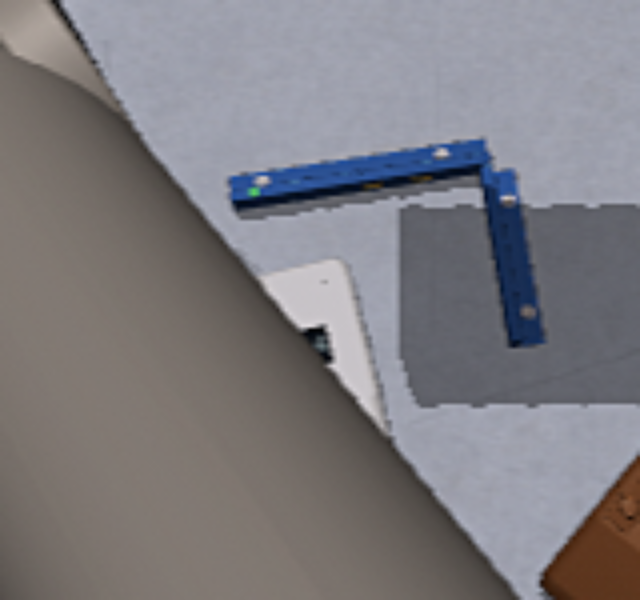

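The arm now hides the photometer's left half, with the right half visible at about (320,300). The photometer hasn't moved. I'll shift clear to its left and go down.

Call:
move_arm(
  commands="0.5 1.5 0.1 0 0 0 0;0.5 1.5 0.1 0 0 0 0;0.5 0 0 3.5 0 0 0;0.5 0 0 3.5 0 0 0;0.5 0 0 3.5 0 0 0;0.5 0 0 3.5 0 0 0;0.5 0 0 3 0 0 0;0.5 0 0 1.5 0 0 0;0.5 0 0 0.8 0 0 0;0.5 0 0 0.5 0 0 0;0.5 0 0 0 0 0 0;0.5 0 0 0 0 0 0",
)

```text
t: 4.35
eef_pos: [0.4919, 0.1844, 0.0122]
tool_rot: [0.0, 0.658, 0.753, 0.001]
contact_force: [0.0, 0.1, 0.5]
gripper_width: 0.498
```

```bash
python3 -c "
from h import *
to(-.124,.118,.01)
a=cam('scene')['img'][130:280,190:350];cv2.imwrite('pics/d.png',cv2.resize(a,(640,600))[:,:,::-1])"
```

```text
pos [0.4919 0.1844 0.0122] corner [-0.1235  0.2288] toolx ang 97.69 tilt [ 0.002  0.    -1.   ] F [0.  0.1 0.5] t 4.35
target [0.5068 0.0746 0.01  ] shift cm [-1.108e+01  1.000e-02  2.200e-01]
```

View pics/d.png

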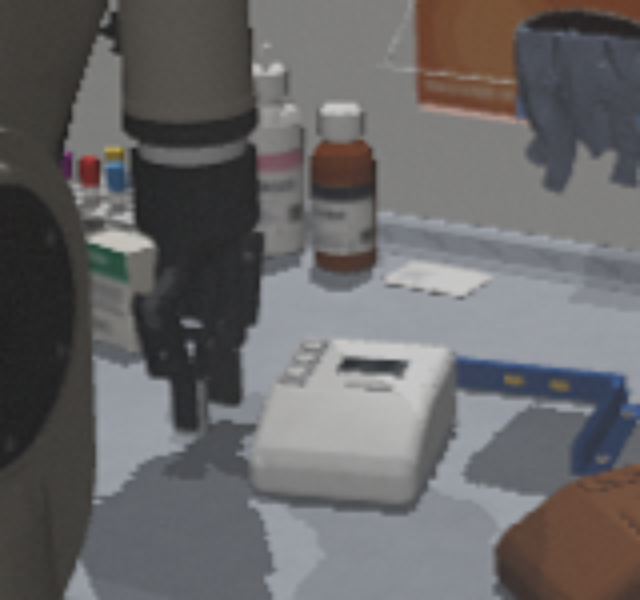

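The fingers stand at about (205,400), left of the photometer at (350,430), with clear space round them. Now I'll push it right.

Call:
move_arm(
  commands="0.5 -0.6 0 0.4 0 0 0;0.5 -0.7 0 0 0 0 0;0.5 -0.7 0 0 0 0 0;0.5 -0.6 0 0 0 0 0;0.5 -0.5 0 0 0 0 0;0.5 -0.5 0 0 0 0 0;0.5 -0.5 0 0 0 0 0;0.5 -0.5 0 0 0 0 0;0.5 -0.5 0 0 0 0 0;0.5 -0.5 0 0 0 0 0;0.5 -0.5 0 0 0 0 0;0.5 -0.5 0 0 0 0 0",
)

```text
t: 5.4
eef_pos: [0.4995, 0.1183, 0.0072]
tool_rot: [-0.0, 0.658, 0.753, -0.0]
contact_force: [0.3, 1.1, 1.0]
gripper_width: 0.502
```

Call:
move_arm(
  commands="0.5 -0.5 0 0 0 0 0;0.5 -0.5 0 0 0 0 0;0.5 -0.5 0 0 0 0 0;0.5 -0.5 0 0 0 0 0;0.5 -0.5 0 0 0 0 0;0.5 -0.5 0 0 0 0 0;0.5 -0.4 0 0 0 0 0;0.5 -0.3 0 0 0 0 0;0.5 0 0 0 0 0 0",
)

```text
t: 6.15
eef_pos: [0.5048, 0.0812, 0.0072]
tool_rot: [0.0, 0.658, 0.753, -0.0]
contact_force: [-0.5, 0.2, 0.1]
gripper_width: 0.502
```

```bash
python3 -c "
from h import *
to(-.124,.118,.01)
a=cam('scene')['img'][130:280,190:350];b=cam('top')['img'][150:300,210:370]
cv2.imwrite('pics/e.png',np.hstack([cv2.resize(x,(400,375)) for x in(a,b)])[:,:,::-1])"
```

```text
pos [0.5048 0.0812 0.0072] corner [-0.125   0.1248] toolx ang 97.66 tilt [-0.    -0.001 -1.   ] F [-0.5  0.2  0.1] t 6.15
target [0.5068 0.0746 0.01  ] shift cm [-0.68  0.11 -0.28]
```

View pics/e.png

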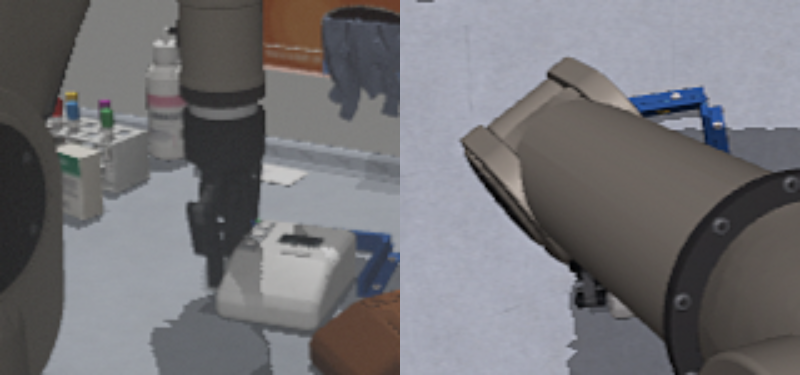

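Call:
move_arm(
  commands="0.5 1 0 0 0 0 0;0.5 2 0 0 0 0 0;0.5 1 0 -2 0 0 0;0.5 0 0 -4 0 0 0;0.5 0 0 -4 0 0 0;0.5 0 0 -4 0 0 0;0.5 0 0 -4 0 0 0;0.5 -4 0 0 0 0 0;0.5 -4 0 0 0 0 0;0.5 -4 0 0 0 0 0;0.5 -4 0 0 0 0 0;0.5 -4 0 0 0 0 0",
)

```text
t: 7.25
eef_pos: [0.5264, -0.0769, 0.1877]
tool_rot: [0.0, 0.657, 0.754, 0.0]
contact_force: [0.6, 0.4, 0.1]
gripper_width: 0.5
```

Call:
move_arm(
  commands="0.5 -3 0 0 0 0 7;0.5 -2 0 0 0 0 7;0.5 0 0 0 0 0 7;0.5 0 0 0 0 0 7;0.5 0 0 0 0 0 7;0.5 0 0 0 0 0 7;0.5 0 0 0 0 0 7;0.5 0 0 0 0 0 7;0.5 0 0 0 0 0 7;0.5 0 0 0 0 0 7;0.5 0 0 0 0 0 7;0.5 0 0 0 0 0 7",
)

```text
t: 8.25
eef_pos: [0.5308, -0.1246, 0.1873]
tool_rot: [-0.0, 0.993, 0.117, -0.0]
contact_force: [-0.4, -0.8, 0.2]
gripper_width: 0.501
```

Call:
move_arm(
  commands="0.5 0 2 0 0 0 5.7;0.5 0 3 0 0 0 0;0.5 0 3 0 0 0 0;0.5 0 2 0 0 0 0;0.5 0 0 0 0 0 0",
)

```text
t: 8.67
eef_pos: [0.5465, -0.2291, 0.1871]
tool_rot: [0.001, 0.998, 0.067, -0.0]
contact_force: [-0.8, -1.1, 0.0]
gripper_width: 0.504
```

```bash
python3 -c "
from h import *
np.set_printoptions(suppress=True)
to(-.22,.064,.2);print(bot.get_obs()['q'].round(2))
a=cam('scene')['img'][190:280,230:350];c=cam('top');b=c['img'][170:290,240:360]
cv2.imwrite('pics/f.png',np.hstack([cv2.resize(x,(w,480),interpolation=cv2.INTER_CUBIC) for x,w in((a[:,40:],320),(b,480))])[:,:,::-1])"
```

```text
pos [ 0.5465 -0.2291  0.1871] corner [-0.127  -0.1882] toolx ang 7.72 tilt [ 0.    -0.002 -1.   ] F [-0.8 -1.1  0. ] t 8.6667
target [0.4192 0.0078 0.2   ] shift cm [ -9.43 -25.18  -1.35]
[ 0.44  0.4  -0.19  1.79  0.09  0.96 -1.22]
```

View pics/f.png

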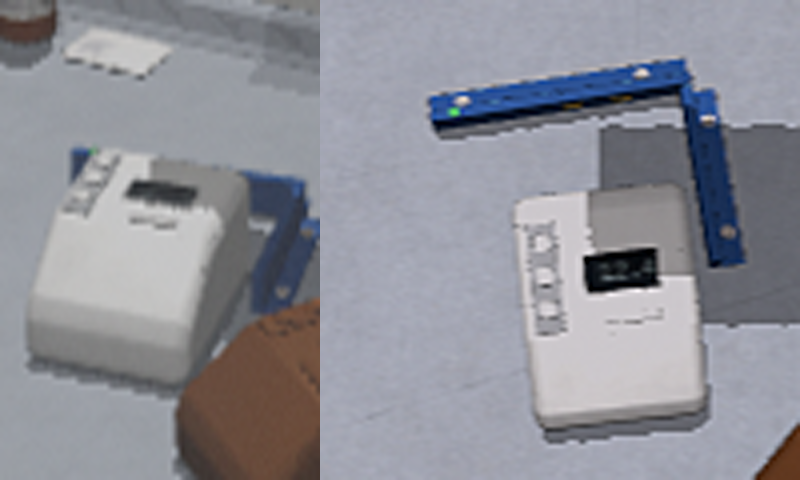

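The photometer is now parallel to the rails, with its right side about 10 mm from the right rail. Its front edge runs from (545,435) to (705,412) in the picture's right half. Next I'll work out where its front face is.

```bash
python3 -c "
from h import *
np.set_printoptions(precision=4,suppress=True)
c=cam('top')
A=lambda p:(np.array(p)-[320,0])/4+[239.6,169.6]
f=lambda p,z:((ray(c,A(p),z)[:,:2]-C)@M)
print('front base',f([[545,437],[705,412]],.003));print('front mid',f([[540,425],[707,400]],.019));print('back top',f([[518,200],[685,183]],.057))
print('rail',f([[435,137],[690,102]],0))
to(-.225,.064,.15)"
```

```text
front base [[-0.1941  0.1097]
 [-0.1908  0.0156]]
front mid [[-0.1891  0.1114]
 [-0.1863  0.0146]]
back top [[-0.0656  0.1084]
 [-0.0671  0.0133]]
rail [[-0.0048  0.1553]
 [-0.0014 -0.0004]]
pos [ 0.5467 -0.2229  0.1871] corner [-0.1259 -0.1822] toolx ang 8.1 tilt [-0.     0.001 -1.   ] F [-0.7  0.3 -0.1] t 8.8167
target [0.4143 0.0071 0.15  ] shift cm [ -9.87 -24.63   3.73]
```

Call:
move_arm(
  commands="0.5 -1.2 -3 0 0 0 0;0.5 -1.2 -3 0 0 0 0;0.5 -1.2 -3 0 0 0 0;0.5 -1.2 -3 0 0 0 0;0.5 -1.2 -3 0 0 0 0;0.5 -1.2 -3 0 0 0 0;0.5 -1.2 -3 0 0 0 0;0.5 -0.8 -3 0 0 0 0;0.5 0 -0.6 0 0 0 0;0.5 0 0 0 0 0 0;0.5 0 0 0 0 0 0",
)

```text
t: 9.73
eef_pos: [0.4211, 0.0068, 0.1875]
tool_rot: [0.0, 0.997, 0.071, 0.0]
contact_force: [-0.9, -0.5, 1.3]
gripper_width: 0.501
```

```bash
python3 -c "
from h import *
np.set_printoptions(suppress=True)
to(-.218,.062,.009);print(bot.get_obs()['q'].round(2))"
```

```text
pos [0.4211 0.0068 0.1875] corner [-0.2182  0.0628] toolx ang 8.17 tilt [ 0.001 -0.    -1.   ] F [-0.9 -0.5  1.3] t 9.7333
target [0.4215 0.0061 0.009 ] shift cm [ 0.01  0.07 17.85]
[ 0.16  0.13 -0.35  2.16  0.06  0.86 -1.65]
```

Call:
move_arm(
  commands="0.5 0 0 3 0 0 0;0.5 0 0 3 0 0 0;0.5 0 0 3 0 0 0;0.5 0 0 2 0 0 0;0.5 0 0 1 0 0 0;0.5 0 0 0 0 0 0",
)

```text
t: 10.23
eef_pos: [0.42, 0.0052, 0.0655]
tool_rot: [0.0, 0.998, 0.069, -0.002]
contact_force: [-0.1, -0.1, -0.6]
gripper_width: 0.501
```

Call:
move_arm(
  commands="0.5 0 0 2 0 0 0;0.5 0 0 1.5 0 0 0;0.5 0 0 1 0 0 0;0.5 0 0 0.7 0 0 0;0.5 0 0 0.5 0 0 0;0.5 0 0 0 0 0 0;0.5 0 0 0 0 0 0",
)

```text
t: 10.82
eef_pos: [0.4214, 0.0061, 0.0107]
tool_rot: [0.0, 0.998, 0.07, 0.0]
contact_force: [0.4, -0.1, -0.4]
gripper_width: 0.5
```

```bash
python3 -c "
from h import *
np.set_printoptions(suppress=True)
to(-.141,.062,.009);print(bot.get_obs()['q'].round(2))
a=cam('scene')['img'][150:270,240:360]
cv2.imwrite('pics/g.png',cv2.resize(a,(480,480))[:,:,::-1])"
```

```text
pos [0.4214 0.0061 0.0107] corner [-0.2181  0.0621] toolx ang 8.02 tilt [ 0. -0. -1.] F [ 0.4 -0.1 -0.4] t 10.8167
target [0.4977 0.0168 0.009 ] shift cm [7.71 0.01 0.17]
[ 0.05  0.46 -0.25  2.28  0.27  0.42 -1.86]
```

View pics/g.png

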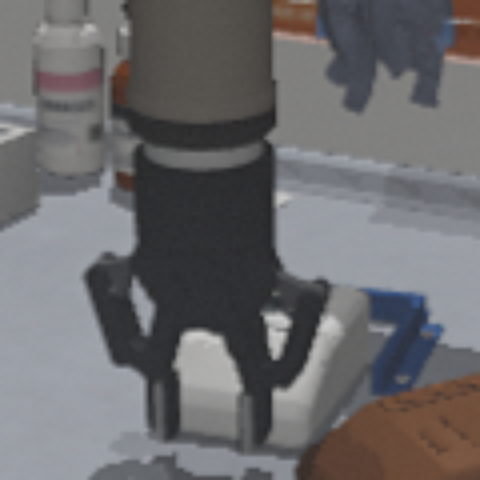

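Both fingers stand in front of the photometer's front face, at (165,420) and (255,430), and are clear of the brown decoy. I'll push it rearward.

Call:
move_arm(
  commands="0.5 0.6 0 0.2 0 0 0;0.5 0.6 0 0.1 0 0 0;0.5 0.5 0 0 0 0 0;0.5 0.5 0 0 0 0 0;0.5 0.5 0 0 0 0 0;0.5 0.5 0 0 0 0 0;0.5 0.5 0 0 0 0 0;0.5 0.5 0 0 0 0 0;0.5 0.5 0 0 0 0 0;0.5 0.5 0 0 0 0 0;0.5 0.5 0 0 0 0 0;0.5 0.5 0 0 0 0 0",
)

```text
t: 11.87
eef_pos: [0.483, 0.0149, 0.0073]
tool_rot: [-0.0, 0.998, 0.07, 0.0]
contact_force: [-1.9, -0.2, 1.4]
gripper_width: 0.498
```

Call:
move_arm(
  commands="0.5 0.4 0 0 0 0 0;0.5 0.3 0 0 0 0 0;0.5 0.3 0 0 0 0 0;0.5 0.2 0 0 0 0 0;0.5 0 0 0 0 0 0",
)

```text
t: 12.28
eef_pos: [0.495, 0.0166, 0.0074]
tool_rot: [-0.0, 0.998, 0.07, 0.0]
contact_force: [0.3, -0.1, 0.2]
gripper_width: 0.507
```

```bash
python3 -c "
from h import *
to(-.141,.062,.009)"
```

```text
pos [0.495  0.0166 0.0074] corner [-0.1438  0.0622] toolx ang 8.02 tilt [ 0.001  0.    -1.   ] F [ 0.3 -0.1  0.2] t 12.2833
target [0.4977 0.0168 0.009 ] shift cm [ 0.28  0.02 -0.16]
```

Call:
move_arm(
  commands="0.5 0.1 0 0 0 0 0;0.5 0.1 0 0 0 0 0;0.5 0.1 0 0 0 0 0",
)

```text
t: 12.53
eef_pos: [0.4969, 0.0168, 0.0073]
tool_rot: [0.0, 0.998, 0.07, -0.0]
contact_force: [-2.2, -0.0, 2.2]
gripper_width: 0.5
```

Call:
move_arm(
  commands="0.5 0.1 0 0 0 0 0;0.5 0.1 0 0 0 0 0",
)

```text
t: 12.7
eef_pos: [0.4993, 0.0172, 0.0073]
tool_rot: [0.0, 0.998, 0.07, -0.0]
contact_force: [-1.3, -0.6, 0.8]
gripper_width: 0.502
```

Call:
move_arm(
  commands="0.5 0.1 0 0 0 0 0;0.5 0.1 0 0 0 0 0",
)

```text
t: 12.87
eef_pos: [0.4999, 0.0172, 0.0071]
tool_rot: [0.0, 0.998, 0.07, -0.002]
contact_force: [-8.0, -1.1, 6.9]
gripper_width: 0.499
```

Call:
move_arm(
  commands="0.5 0.1 0 0 0 0 0;0.5 0 0 0 0 0 0",
)

```text
t: 13.03
eef_pos: [0.4999, 0.0171, 0.007]
tool_rot: [0.0, 0.998, 0.07, -0.002]
contact_force: [-8.4, -0.2, 7.0]
gripper_width: 0.499
```

Call:
move_arm(
  commands="0.5 -0.5 0 0 0 0 0;0.5 -1.5 0 0 0 0 0;0.5 -1 0 -2 0 0 0;0.5 0 0 -4 0 0 0;0.5 0 0 -4 0 0 0;0.5 0 0 -4 0 0 0;0.5 0 0 -2 0 0 0;0.5 1 -3.5 0 0 0 0;0.5 1 -4 0 0 0 0;0.5 1 -4 0 0 0 0;0.5 1 -4 0 0 0 0",
)

```text
t: 13.95
eef_pos: [0.4915, 0.1743, 0.1681]
tool_rot: [-0.0, 0.998, 0.069, 0.002]
contact_force: [1.2, -0.5, 0.3]
gripper_width: 0.5
```

Call:
move_arm(
  commands="0.5 0 0 0 0 0 -7;0.5 0 0 0 0 0 -7;0.5 0 0 0 0 0 -7;0.5 0 0 0 0 0 -7;0.5 0 0 0 0 0 -7;0.5 0 0 0 0 0 -7;0.5 0 0 0 0 0 -7;0.5 0 0 0 0 0 -7;0.5 0 0 0 0 0 -7;0.5 0 0 0 0 0 -7;0.5 0 0 0 0 0 -7;0.5 0 0 0 0 0 -7",
)

```text
t: 14.95
eef_pos: [0.4913, 0.1729, 0.1676]
tool_rot: [0.0, 0.692, 0.722, 0.001]
contact_force: [0.8, -0.3, 0.5]
gripper_width: 0.499
```

Call:
move_arm(
  commands="0.5 0 0 0 0 0 -6;0.5 0 0 0 0 0 0;0.5 0 0 0 0 0 0",
)

```text
t: 15.2
eef_pos: [0.491, 0.1726, 0.1674]
tool_rot: [0.0, 0.657, 0.754, 0.001]
contact_force: [-0.1, 1.2, -0.1]
gripper_width: 0.498
```

```bash
python3 -c "
from h import *
np.set_printoptions(suppress=True)
to(-.068,.15,.009);print(bot.get_obs()['q'].round(2))"
```

```text
pos [0.491  0.1726 0.1674] corner [-0.126   0.2172] toolx ang 97.82 tilt [ 0.001  0.001 -1.   ] F [-0.1  1.2 -0.1] t 15.2
target [0.5578 0.1141 0.009 ] shift cm [-6.72  5.8  15.84]
[ 0.14  0.39 -0.73  1.95  0.32  0.92 -0.62]
```

Call:
move_arm(
  commands="0.5 -2.2 1.9 0 0 0 0;0.5 -2.2 1.9 0 0 0 0;0.5 -2.2 1.9 0 0 0 0;0.5 0 0 0 0 0 0;0.5 0 0 3 0 0 0;0.5 0 0 3 0 0 0;0.5 0 0 3 0 0 0;0.5 0 0 3 0 0 0;0.5 0 0 2 0 0 0;0.5 0 0 1 0 0 0;0.5 0 0 1 0 0 0;0.5 0 0 0 0 0 0",
)

```text
t: 16.2
eef_pos: [0.5557, 0.1151, 0.0062]
tool_rot: [-0.0, 0.656, 0.755, -0.001]
contact_force: [-1.2, 0.0, 0.0]
gripper_width: 0.499
```

```bash
python3 -c "
from h import *
to(-.068,.111,.007)
a=cam('scene')['img'][150:270,240:360]
cv2.imwrite('pics/i.png',cv2.resize(a,(480,480))[:,:,::-1])"
```

```text
pos [0.5557 0.1151 0.0062] corner [-0.0699  0.1513] toolx ang 97.96 tilt [-0.001 -0.    -1.   ] F [-1.2  0.   0. ] t 16.2
target [0.5632 0.0755 0.007 ] shift cm [-4.03  0.2  -0.08]
```

View pics/i.png

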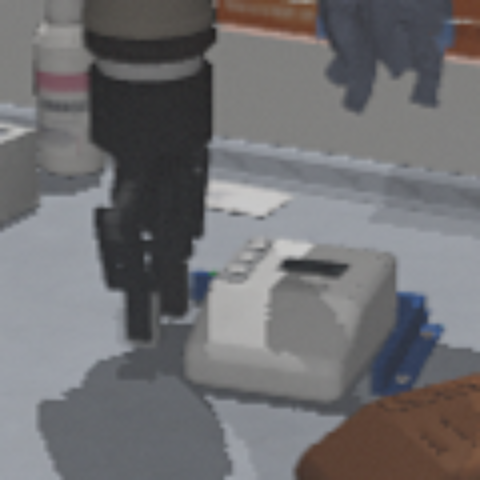

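The photometer sits at the rear rail, with the fingers at (155,320) to its left. I'll push it right, gently at the end.

Call:
move_arm(
  commands="0.5 -0.6 0 0 0 0 0;0.5 -0.6 0 0 0 0 0;0.5 -0.5 0 0 0 0 0;0.5 -0.5 0 0 0 0 0;0.5 -0.4 0 0 0 0 0;0.5 -0.3 0 0 0 0 0;0.5 -0.3 0 0 0 0 0;0.5 -0.2 0 0 0 0 0;0.5 -0.1 0 0 0 0 0;0.5 0 0 0 0 0 0",
)

```text
t: 17.08
eef_pos: [0.5612, 0.0803, 0.0073]
tool_rot: [0.0, 0.656, 0.755, 0.0]
contact_force: [-0.2, 1.1, 0.2]
gripper_width: 0.497
```

Call:
move_arm(
  commands="0.5 -0.2 0 0 0 0 0;0.5 -0.1 0 0 0 0 0;0.5 0 0 0 0 0 0",
)

```text
t: 17.33
eef_pos: [0.5611, 0.0783, 0.0073]
tool_rot: [-0.0, 0.655, 0.755, 0.0]
contact_force: [-1.6, 3.7, 0.4]
gripper_width: 0.5
```

Call:
move_arm(
  commands="0.5 -0.1 0 0 0 0 0;0.5 -0.1 0 0 0 0 0;0.5 0 0 0 0 0 0",
)

```text
t: 17.58
eef_pos: [0.5607, 0.078, 0.0073]
tool_rot: [-0.001, 0.655, 0.756, 0.001]
contact_force: [-3.3, 7.9, 2.4]
gripper_width: 0.5
```

Call:
move_arm(
  commands="0.5 -0.1 0 0 0 0 0;0.5 0 0 0 0 0 0",
)

```text
t: 17.75
eef_pos: [0.5605, 0.0779, 0.0073]
tool_rot: [-0.002, 0.655, 0.756, 0.001]
contact_force: [-4.7, 9.8, 2.8]
gripper_width: 0.497
```

Call:
move_arm(
  commands="0.5 0.5 0 0 0 0 0;0.5 1.5 0 0 0 0 0;0.5 1 0 -2 0 0 0;0.5 0 0 -4 0 0 0;0.5 0 0 -4 0 0 0;0.5 0 0 -4 0 0 0;0.5 0 0 -4 0 0 0;0.5 -3 -1.5 0 0 0 0;0.5 -4 -1.5 0 0 0 0;0.5 -4 -1.5 0 0 0 0;0.5 -4 -1.5 0 0 0 0;0.5 -4 0 0 0 0 0",
)

```text
t: 18.75
eef_pos: [0.5224, -0.0924, 0.1872]
tool_rot: [-0.0, 0.656, 0.754, -0.002]
contact_force: [1.3, 0.1, -0.5]
gripper_width: 0.497
```

Call:
move_arm(
  commands="0.5 -4 0 0 0 0 7;0.5 -4 0 0 0 0 7;0.5 0 0 0 0 0 7;0.5 0 0 0 0 0 7;0.5 0 0 0 0 0 7;0.5 0 0 0 0 0 7;0.5 0 0 0 0 0 7;0.5 0 0 0 0 0 7;0.5 0 0 0 0 0 7;0.5 0 0 0 0 0 7;0.5 0 0 0 0 0 7;0.5 0 2 0 0 0 7",
)

```text
t: 19.75
eef_pos: [0.538, -0.1848, 0.1873]
tool_rot: [-0.001, 0.993, 0.121, -0.001]
contact_force: [-0.2, 0.6, -0.2]
gripper_width: 0.501
```

```bash
python3 -c "
from h import *
np.set_printoptions(suppress=True)
to(-.17,.05,.19)
a=cam('scene')['img'][190:280,270:350];c=cam('top');b=c['img'][170:270,255:355]
cv2.imwrite('pics/j.png',np.hstack([cv2.resize(x,(w,500),interpolation=cv2.INTER_CUBIC) for x,w in((a[:60,:],300),(b,500))][1:])[:,:,::-1]);cv2.imwrite('pics/k.png',cv2.resize(a,(640,600),interpolation=cv2.INTER_CUBIC)[:,:,::-1])"
```

```text
pos [ 0.538  -0.1848  0.1873] corner [-0.1292 -0.1432] toolx ang 13.89 tilt [-0.002  0.001 -1.   ] F [-0.2  0.6 -0.2] t 19.75
target [0.4707 0.0009 0.19  ] shift cm [ -2.08 -19.64  -0.24]
```

View pics/j.png

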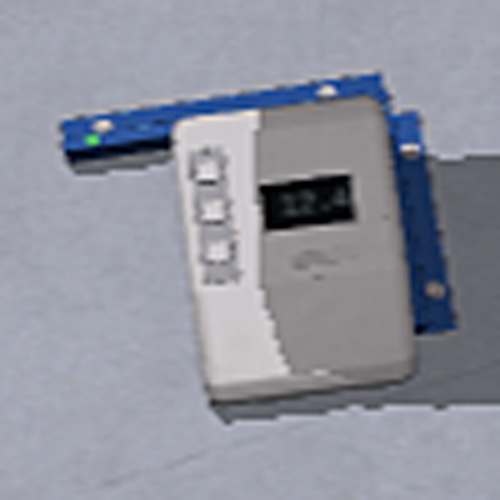

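The top view shows the photometer's back along the rear rail at (280,105) and its right side along the right rail at (405,220), both apparently flush. As a check by touch, I'll give the front one more light push. Contact should come at the same place as before.

Call:
move_arm(
  commands="0.5 0 0 0 0 0 5.9;0.5 -0.4 -3 0 0 0 0;0.5 -0.4 -3 0 0 0 0;0.5 -0.4 -3 0 0 0 0;0.5 -0.4 -3 0 0 0 0;0.5 -0.4 -3 0 0 0 0;0.5 -1 -3 0 0 0 0;0.5 -1 -1.5 0 0 0 0;0.5 0 0 0 0 0 0",
)

```text
t: 20.6
eef_pos: [0.4692, 0.0031, 0.1872]
tool_rot: [0.0, 0.997, 0.075, -0.001]
contact_force: [-0.1, -0.1, -0.7]
gripper_width: 0.5
```

```bash
python3 -c "
from h import *
to(-.168,.053,.008)"
```

```text
pos [0.4692 0.0031 0.1872] corner [-0.1711  0.0524] toolx ang 8.55 tilt [-0.002 -0.    -1.   ] F [-0.1 -0.1 -0.7] t 20.6
target [0.4723 0.0041 0.008 ] shift cm [ 0.35 -0.05 17.92]
```

Call:
move_arm(
  commands="0.5 0 0 3 0 0 0.5;0.5 0 0 3 0 0 0;0.5 0 0 3 0 0 0;0.5 0 0 3 0 0 0;0.5 0 0 3 0 0 0;0.5 0 0 1.5 0 0 0;0.5 0 0 0.9 0 0 0;0.5 0 0 0.5 0 0 0;0.5 0 0 0 0 0 0;0.5 0.7 0 0 0 0 0;0.5 0.7 0 0 0 0 0;0.5 0 0 0 0 0 0",
)

```text
t: 21.6
eef_pos: [0.489, 0.0022, 0.0097]
tool_rot: [-0.0, 0.998, 0.066, 0.002]
contact_force: [-0.2, 0.7, 0.8]
gripper_width: 0.495
```

Call:
move_arm(
  commands="0.5 0.5 0 0 0 0 0;0.5 0.5 0 0 0 0 0;0.5 0.3 0 0 0 0 0;0.5 0.2 0 0 0 0 0;0.5 0 0 0 0 0 0",
)

```text
t: 22.02
eef_pos: [0.5008, 0.0038, 0.0083]
tool_rot: [0.0, 0.998, 0.067, -0.0]
contact_force: [-0.2, 0.8, -0.3]
gripper_width: 0.496
```

```bash
python3 -c "
from h import *
to(-.1395,.053,.008)"
```

```text
pos [0.5008 0.0038 0.0083] corner [-0.1398  0.0487] toolx ang 7.63 tilt [-0. -0. -1.] F [-0.2  0.8 -0.3] t 22.0167
target [0.5005 0.0081 0.008 ] shift cm [ 0.03 -0.43  0.03]
```

Call:
move_arm(
  commands="0.5 0.1 0 0 0 0 0;0.5 0 0 0 0 0 0",
)

```text
t: 22.18
eef_pos: [0.5011, 0.0038, 0.0082]
tool_rot: [0.0, 0.998, 0.067, -0.0]
contact_force: [-1.7, -0.6, 1.2]
gripper_width: 0.501
```

Call:
move_arm(
  commands="0.5 0.1 0 0 0 0 0;0.5 0 0 0 0 0 0",
)

```text
t: 22.35
eef_pos: [0.502, 0.004, 0.0082]
tool_rot: [0.0, 0.998, 0.067, -0.001]
contact_force: [-2.1, 0.0, 0.8]
gripper_width: 0.498
```

Call:
move_arm(
  commands="0.5 0.1 0 0 0 0 0;0.5 0 0 0 0 0 0",
)

```text
t: 22.52
eef_pos: [0.5024, 0.004, 0.0081]
tool_rot: [0.0, 0.998, 0.067, -0.001]
contact_force: [-5.2, 0.4, 3.3]
gripper_width: 0.499
```

```bash
python3 -c "
from h import *
to(-.1395,.053,.008)"
```

```text
pos [0.5024 0.004  0.0081] corner [-0.1381  0.0487] toolx ang 7.64 tilt [-0.002 -0.001 -1.   ] F [-5.2  0.4  3.3] t 22.5167
target [0.5005 0.0081 0.008 ] shift cm [-0.14 -0.43  0.01]
```

Call:
move_arm(
  commands="0.5 0.1 0 0 0 0 0;0.5 0.1 0 0 0 0 0;0.5 0 0 0 0 0 0",
)

```text
t: 22.77
eef_pos: [0.5026, 0.004, 0.0079]
tool_rot: [0.001, 0.998, 0.067, -0.003]
contact_force: [-10.0, 0.0, 8.2]
gripper_width: 0.497
```

Call:
move_arm(
  commands="0.5 -0.5 0 0 0 0 0;0.5 -1.5 0 0 0 0 0;0.5 -1 0 -2 0 0 0;0.5 0 0 -4 0 0 0;0.5 0 0 -4 0 0 0;0.5 0 0 -4 0 0 0;0.5 0 0 -4 0 0 0;0.5 0 4 0 0 0 0;0.5 0 4 0 0 0 0;0.5 0 4 0 0 0 0;0.5 0 4 0 0 0 0;0.5 0 4 0 0 0 0",
)

```text
t: 23.77
eef_pos: [0.5032, -0.2002, 0.189]
tool_rot: [0.001, 0.998, 0.066, 0.001]
contact_force: [0.8, 0.5, -0.1]
gripper_width: 0.499
```

Call:
move_arm(
  commands="0.5 0 3 0 0 0 0;0.5 0 3 0 0 0 0;0.5 0 0 0 0 0 0",
)

```text
t: 24.02
eef_pos: [0.5104, -0.2654, 0.1885]
tool_rot: [0.002, 0.998, 0.062, 0.001]
contact_force: [0.6, -0.7, -0.1]
gripper_width: 0.5
```

```bash
python3 -c "
from h import *
a=cam('scene')['img'][190:270,270:350];c=cam('top');b=c['img'][170:270,255:355]
cv2.imwrite('pics/l.png',np.hstack([cv2.resize(x,(400,400),interpolation=cv2.INTER_CUBIC) for x in(a,b)])[:,:,::-1])
o=cv2.imread('pics/top0.png')[:,:,::-1];d=cv2.absdiff(o,c['img']).max(2)>50
n,_,st,_=cv2.connectedComponentsWithStats(d.astype(np.uint8));print(st[1:][st[1:,4]>15])"
```

```text
[[  436   124   204   224 14567]
 [  289   189    49    57  1007]
 [  484   191    10    12    17]
 [  585   197     4    16    18]
 [  482   198    13    14    23]
 [  590   222     7    10    24]
 [  274   231    21    14   191]
 [  295   246    19     8    86]
 [  519   262    12    24    77]
 [  267   265    43    18   225]
 [  420   274    71    66  2261]
 [  589   308    16    11    60]
 [  533   349   107   131  4900]]
```

View pics/l.png

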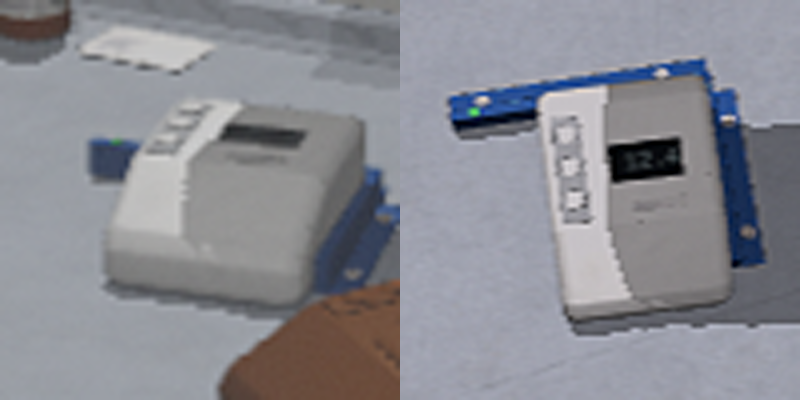

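The last picture shows the photometer's back edge parallel to the rear rail, with no visible gap at either rail. The robot is clear of everything.

```bash
python3 -c "
from h import *
print(bot.hand_in())"
```

```text
the job is handed in; nothing more can be done
None
```

I pushed the photometer into the charging corner and handed the job in at about 24 s of the 48 s allowed. It looks flush against both rails.

I slid it with the half-open fingers in four pushes: right, back to the rear rail, right again to the right rail, then a last light push on the front.

**Contact:** Both rails were felt as firm stops. Resistance rose to about 8–10 N while the fingers stopped moving, far below the limits. The last front push moved forward roughly 1 mm and stopped within about 1 mm of the first rear contact.

**Last picture:** In the close-up from both cameras, the back edge is parallel to the rear rail and I see no gap at either rail.

**Disagreements and limits:**
- **3 mm offset:** Both rail contacts came about 3 mm from where my image measurements put the corner. I put this down to calibration and pixel error.
- **Right side:** I did not touch it again after the last front push. One camera pixel is about 2 mm, so I cannot rule out a gap of under 1 mm there.
- **Other items:** I saw none of them move in the pictures I viewed. The before-and-after image comparison could not confirm this everywhere, because the arm and its shadow covered part of the right-hand side. The arm only crossed that area at about 0.19 m or higher, well above the 126 mm bottle.

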